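# Set the shaker's speed dial to the preset line and start it

## Robot

A 7-joint arm with a two-finger parallel gripper is mounted at the origin on a cart in front of the work surface, level with it; the furniture and walls round the work are solid. World frame = base frame: x ahead of the robot, y to its left, z up, the work surface at z = 0. Lengths are in m, angles in rad, forces in N, time in s.
With the tool pointing down it reaches from about 0.425 to 0.925 m from the base axis. Payload 6.8 kg.
Tool frame: the origin (TCP) lies on the centre line of the jaws, within the pads' length; the fingertips stand 19 mm ahead of it and the grasp point (between the pads) is the TCP; z points along the fingers, y is the line along which they close (so a half turn about z gives the same grasp; the last joint's range is limited). The gripper opens to 85 mm and grips with 20 to 120 N. Pads are 22 mm wide; open, the fingers measure 114 mm over their backs; the gripper's body (76 mm by 85 mm) begins 54 mm behind the grasp point. The pads swing forward as they close: fully open they stand 13 mm farther back than shut.
Start: joints at [-1.453, 0.477, 0.022, 1.555, -0.011, 1.109, -0.083], TCP at [0.151, 0.658, 0.25] pointing down, gripper open.
Joint ranges: [-2.96, 2.96], [-0.34, 2.1], [-1.41, 1.46], [0.24, 2.44], [-1.37, 4.51], [0.17, 1.92], [-2.96, 2.96]. Speed limits (rad/s): [2.39, 2.39, 3.14, 3.14, 3.14, 3.14, 3.14].

## Interface

Orientations are given as a rotation vector (axis times angle).
In Python, from bench import r gives the robot as it stands. The module is installed in compiled form; this text tells all that it offers.
- The arm moves only by the tool arm_command, never from a script. Its argument "rows" is a list of rows, each an object of numbers: "fingers": the opening, from -1 (shut) to 1 (fully open); "x", "y", "z": the shift along the tool's x, y, z in m; "ax", "ay", "az": the turn, a rotation vector about the tool's x, y, z in degrees. In form: [{"fingers": .., "x": .., "y": .., "z": .., "ax": .., "ay": .., "az": ..}, ...]. A call has 1 to 10 rows; each row shifts and turns the commanded pose from where the row before left it, along the tool's axes as they then stand; what a row does not reach is not made up. A row lasts 1/12 s, in which the tool goes at most 41.7 mm and 7.16 degrees, less where a joint would pass 70% of its speed; a pose out of reach is approached as far as the arm can. A call is refused whole if a number of a shift passes 0.0417 or a number of a turn 7.16, either way. A call with a gripper value outside its range is refused whole. The fingers move at their own pace and stop on an object; "grip_force" is the grip in N (left out, the last holds). Time passes only in rows, so rows that do not move let the fingers close. It gives the time, the measured TCP pose, the force, the opening and the grip force at its end, in the units of the state.
- r.get_obs(): the state, without advancing time (a new reading comes with each control period).
- r.grab_frame(name): name is "scene" or "side" or "wrist"; returns a dict with "frame" (400x640x3 uint8, red, green, blue), "depth" (400x640 float32, m along the optical axis (not along the pixel's ray), 0 where there is no reading), "K" (3x3 intrinsics, pixels), "world_from_camera" (4x4, takes a point from camera to world coordinates). Camera axes: x right, y down, z forward; pixel columns grow to the right and rows downward; lengths in m; the calibration is good to about 2 mm. A picture is of the moment at which its call begins.
- r.hand_in(): hands the job in; it is judged then, once.
The state is a dict: "clock": time; "joints": joint angles; "qvel": joint speeds; "tau": joint torques, N m; "tcp_pos": TCP position; "orientation": TCP orientation; "contact_force": force on the tool from outside, world axes, zero at the start; "moment": the same for the moment, N m; "grip_width": finger opening in m; "gripper_force": force on a finger pad.
Only numpy, scipy, OpenCV 4.12 (cv2) and the standard library are available. Lean on these libraries where they do the work, as an engineer would, in place of code of your own. Each camera call takes 0.05 s, during which the arm holds its last target. There are 200 camera calls.

## Task

Set the shaker's speed on its control box: push the dial round by its finger post until the dial's white line lines up with the one long, broad line of the scale ring. Only then press the start key fully down, let it come up again, and leave the dial on the line. Only push with light fingertips: do not grip the post, do not lift or shift the control box, and leave the things around it alone.

Things in the scene. Friction and masses are not known exactly. Their poses are not given: they have to be found in the camera images.
- control_box: Grey control box lying on the table, 170 x 230 x 45 mm, about 1.6 kg, loose on rubber feet (it slides if pushed with more than about 10 N). Origin: centre of its underside. Its z is up; the dial lies on its +y half, the start key on its -y half. Carries the dial, the scale ring and the key.
- dial_axis (a point): The dial's axis of rotation at the height of the dial's flat top, 56 mm above the table. The dial is a black disc, 116 mm across, that turns endlessly both ways about the vertical and stays where it is left (about 1 N at the post turns it). A 20 mm wide hub cap stands 2.5 mm above its top in the middle. Its centre is 35 mm to the box's +y from the box's centre.
- dial_index (a point): Outer end of the dial's white line (44 mm long, 4 mm wide, running out from near the middle to the rim), on the dial's top, 56 mm from the axis. It turns with the dial. The finger post stands on this line.
- dial_post (a point): Centre of the top of the dial's finger post: an upright round aluminium post, 13 mm in diameter (15 mm at its foot), 32 mm tall above the dial's flat top, 36 mm from the axis on the side of the white line. Its top is 88 mm above the table.
- set_point (a point): The point where dial_index must come: abreast of the scale ring's one long, broad line (15 mm long, 6.5 mm wide; the other 23 lines are 6 mm long and thin), at the rim of the dial, 56 mm from the axis, at the height of the dial's flat top. The aluminium scale ring, 154 mm across, lies round the dial 8 mm lower than its top; it is clamped and is not to be turned.
- dial (a joint): Angle of the dial relative to the box in rad, growing counter-clockwise seen from above; at 0 the white line points along the box's +x. It is still reported while the dial is touched.
- start_key_top (a point): Centre of the top of the start key: a grey round push button, 30 mm across, in a black round housing, on the box's -y half 115 mm from the dial's axis. It is pressed straight down, springs back by itself, travel 6 mm; fully down takes about 4 N.
- start_key (a joint): Travel of the start key: 0 up, 0.006 m fully down.
- vial: Bystander: small vial with a white cap, 22 mm across, 44 mm tall, upright beside the box. Origin: centre of its underside.
- dropper: Bystander: amber dropper bottle with a black pipette cap, 33 mm across, 90 mm tall, upright beyond the box. Origin: centre of its underside.
- tape_roll: Bystander: white roll of labels, 62 mm across, 25 mm tall, lying on the robot's side of the box. Origin: centre of its underside.
- kitchen_timer: Bystander: round white wind-up timer with a small red knob, 62 mm across, 34 mm tall, left of the box. Origin: centre of its underside.

How it is judged:
By the outcome, as a careful person would: the job done as asked, in the order asked, and still so for the second after the job is handed in, with the robot touching nothing.
It also fails if it takes over 64 s, if anything falls off the work surface, if the arm or the gripper's body presses on something with over 40 N, if the wrist force passes 120 N, or if a joint passes its speed limit or range.

## Working session

There is one attempt and no reset: what is moved stays moved. The work goes in short steps, Python scripts to look and compute and a tool call to move; the robot and the scene stay as the last step left them, time stands still between calls to the robot, and variables do not carry over. Pictures are saved under pics/ and viewed, at most 11 in all, crops included, and the job is handed in when it is done.

Besides the shell and the picture viewer there is one more tool, called as a command line: name --argument value ..., lists and objects as JSON in quotes. arm_command: Moves the arm, as the interface text tells. Its arguments: {"type":"object","properties":{"rows":{"type":"array"},"grip_force":{"type":"number"}},"required":["rows"]}

```bash
mkdir -p pics; python3 - <<'E'
from bench import r
import cv2
o=r.get_obs(); print(o['clock'],o['tcp_pos'],o['orientation'],o['grip_width'])
for n in ["scene","side"]:
    f=r.grab_frame(n); cv2.imwrite(f"pics/{n}0.png",f["frame"][:,:,::-1]); print(n,f["K"].tolist(),f["world_from_camera"].round(3).tolist())
E
```

```text
0.0 [0.15098114 0.65730864 0.24932632] [-3.53777035e-01 -3.12156272e+00  2.89505233e-03] 0.08547152025943251
scene [[468.12227222651916, 0.0, 319.213074237502], [0.0, 468.12227222651916, 197.21124378528606], [0.0, 0.0, 1.0]] [[-0.895, -0.334, 0.296, 0.237], [-0.446, 0.645, -0.621, 0.579], [0.016, -0.688, -0.726, 0.808], [0.0, 0.0, 0.0, 1.0]]
side [[418.6887507457817, 0.0, 313.0412981995444], [0.0, 418.6887507457817, 198.31903804730706], [0.0, 0.0, 1.0]] [[0.999, -0.013, 0.046, 0.5], [-0.047, -0.497, 0.866, -0.801], [0.012, -0.868, -0.497, 0.494], [0.0, 0.0, 0.0, 1.0]]
```

View pics/scene0.png

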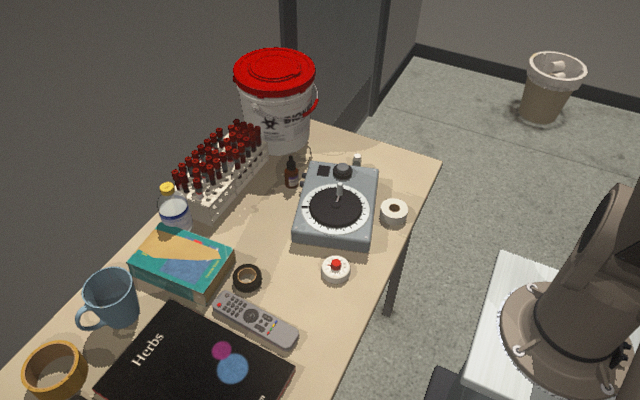

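View pics/side0.png

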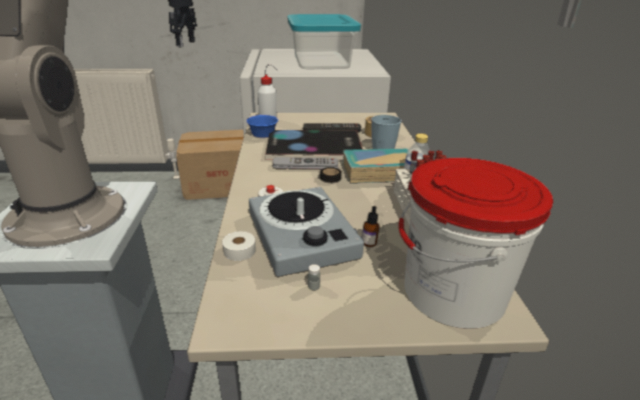

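The scene view shows the box with the dial at about (337,207), the post near (339,192) and the key at (342,170). The side view shows the dial at about (298,208) and the key at (315,236). The vial, tape roll, dropper and timer stand around the box.

```bash
cat > h.py <<'E'
import numpy as np, cv2
from bench import r
def cast(f,uv,z):
    uv=np.atleast_2d(uv).astype(float); K=f["K"];T=f["world_from_camera"]
    d=(np.c_[uv,np.ones(len(uv))]@np.linalg.inv(K).T)@T[:3,:3].T; o=T[:3,3]
    return o+d*((z-o[2])/d[:,2])[:,None]
def proj(f,p):
    T=f["world_from_camera"]; q=(np.atleast_2d(p)-T[:3,3])@T[:3,:3]; q=q@f["K"].T
    return q[:,:2]/q[:,2:]
def sample(f,p):
    m=proj(f,p).astype(np.float32); g=cv2.cvtColor(f["frame"],cv2.COLOR_RGB2GRAY)
    return cv2.remap(g,m[:,0].copy(),m[:,1].copy(),cv2.INTER_LINEAR).ravel()
def crop(f,c,h,k,name):
    u,v=c; im=f["frame"][v-h*3//4:v+h*3//4,u-h:u+h,::-1]
    cv2.imwrite(name,cv2.resize(im,None,fx=k,fy=k,interpolation=cv2.INTER_CUBIC))
E
python3 - <<'E'
from h import *
a=r.grab_frame("scene");b=r.grab_frame("side")
for f,c in((a,(337,207)),(b,(298,208))):
    g=cv2.cvtColor(f["frame"],cv2.COLOR_RGB2GRAY)
    m=(g<55).astype(np.uint8)
    n,l,s,ce=cv2.connectedComponentsWithStats(m)
    for i in range(1,n):
        x,y,w,h,A=s[i]
        if x-5<c[0]<x+w+5 and y-5<c[1]<y+h+5 and A>200 and A<8000:
            ct=max(cv2.findContours((l==i).astype(np.uint8),cv2.RETR_EXTERNAL,cv2.CHAIN_APPROX_NONE)[0],key=len)
            P=cast(f,cv2.convexHull(ct)[:,0],0.056)[:,:2]
            print(s[i],cv2.minEnclosingCircle(P.astype(np.float32)),cv2.fitEllipse((P*1000).astype(np.float32)))
i1=a["frame"];crop(a,(338,205),60,6,"pics/a1.png");crop(b,(303,225),65,6,"pics/b1.png")
A=cv2.imread("pics/a1.png");B=cv2.imread("pics/b1.png")
B=cv2.resize(B,A.shape[1::-1]);cv2.imwrite("pics/ab.png",np.vstack([A,B])[::1] if 0 else cv2.resize(np.hstack([A,B]),(800,300)))
E
```

```text
[309 189  52  39 226] ((0.5009139180183411, -0.05407343804836273), 0.057782337069511414) ((500.6962890625, -53.783504486083984), (110.62283325195312, 114.70899200439453), 53.80473709106445)
[ 269  193   54   29 1056] ((0.5039221048355103, -0.06812715530395508), 0.05709018185734749) ((504.37615966796875, -68.11488342285156), (110.1115493774414, 114.02156829833984), 171.8787078857422)
```

View pics/a1.png

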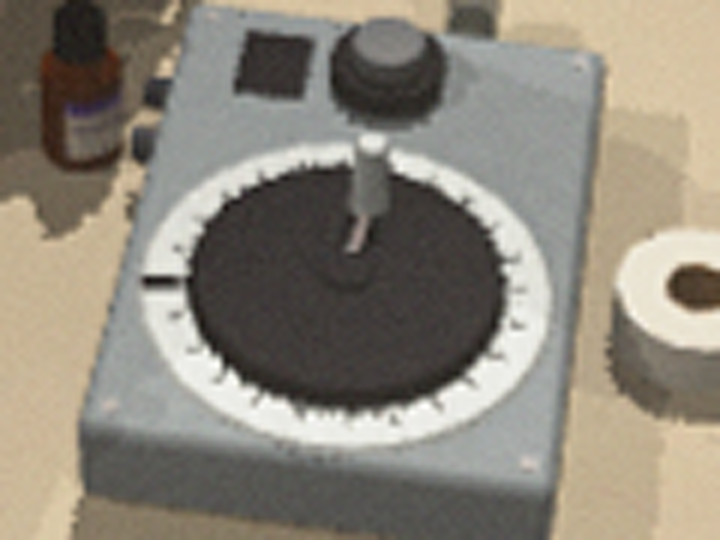

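View pics/b1.png

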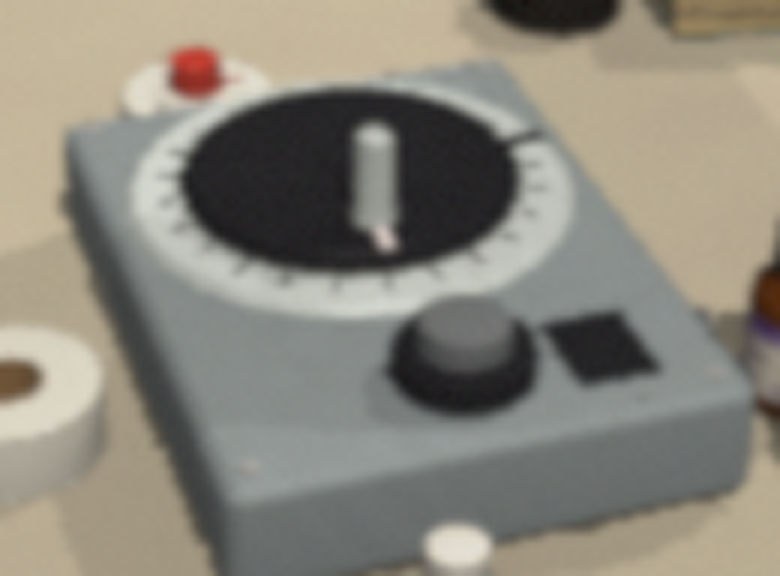

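The crops show the broad line at scene crop (160,282), i.e. pixel (304.7,207), and side crop (522,138), i.e. pixel (325,200). The post stands towards the key, so it needs roughly a quarter turn counter-clockwise.

```bash
python3 - <<'E'
from h import *
from scipy.optimize import least_squares
def circ(P):
    s=least_squares(lambda q:np.hypot(P[:,0]-q[0],P[:,1]-q[1])-q[2],[*P.mean(0),.06],loss="soft_l1",f_scale=.001); return s.x*1000
a=r.grab_frame("scene");b=r.grab_frame("side")
C={}
for nm,f,c in(("a",a,(337,215)),("b",b,(285,208))):
    # radial edge search along rays from approx centre: dial/ring edge, ring/box edge
    c0=np.array([.502,-.06])
    for it in range(3):
        th=np.radians(np.arange(0,360,3)); rr=np.arange(.045,.095,.0005)
        In=[];Out=[]
        for t in th:
            e=np.array([np.cos(t),np.sin(t)])
            g=sample(f,np.c_[c0+rr[:,None]*e,np.full(len(rr),.048)]).astype(float)
            d=np.gradient(cv2.GaussianBlur(g[:,None],(1,9),2).ravel())
            i=np.argmax(d*((rr<.07)));j=np.argmin(np.where(rr>.068,d,9))
            uvi=proj(f,np.r_[c0+rr[i]*e,.048]); In.append(cast(f,uvi,.056)[0,:2]); Out.append(c0+rr[j]*e)
        In=np.array(In);Out=np.array(Out); o=circ(Out); c0=o[:2]/1000
    print(nm,"ring",o.round(1),"inner@.056",circ(In).round(1))
    C[nm]=c0
    z=.048
    t=np.radians(np.arange(0,360,1.)); acc=0
    prof=np.mean([sample(f,np.c_[c0+q*np.c_[np.cos(t),np.sin(t)],np.full(360,z)]) for q in (.070,.0715,.073)],0)
    k=np.argsort(prof)[:14]; print("dark deg",sorted(k),prof[k].round(), np.median(prof))
px={"a":(304.7,207),"b":(325,200)}
for nm,f in(("a",a),("b",b)):
    p=cast(f,px[nm],.048)[0,:2]-C[nm]; print(nm,"mark",p,np.degrees(np.arctan2(p[1],p[0])))
# post top & key top triangulation-free: pixels
post={"a":(338-60+372/6,205-45+141/6),"b":(303-65+375/6,177+130/6)}
key={"a":(338-60+391/6,160+45/6),"b":(238+465/6,177+330/6)}
def tri(d):
    A=[];B=[]
    for nm,f in(("a",a),("b",b)):
        o=f["world_from_camera"][:3,3];v=cast(f,d[nm],0)[0]-o;v/=np.linalg.norm(v);M=np.eye(3)-np.outer(v,v);A.append(M);B.append(M@o)
    return np.linalg.lstsq(np.vstack(A),np.hstack(B),rcond=None)[0].round(4)
print("post",tri(post),cast(a,post["a"],.088),cast(b,post["b"],.088)); print("key",tri(key))
for n,f,c in(("a",a,(338,160)),("b",b,0)):
  pass
E
```

```text
a ring [502.1 -59.9  74.4] inner@.056 [499.9 -55.1  59.2]
dark deg [np.int64(23), np.int64(24), np.int64(25), np.int64(26), np.int64(27), np.int64(28), np.int64(29), np.int64(282), np.int64(283), np.int64(284), np.int64(285), np.int64(290), np.int64(291), np.int64(292)] [ 45.  55.  70.  96. 112. 134. 135. 145. 147. 150. 150. 162. 162. 169.] 221.0
b ring [503.  -62.2  78.4] inner@.056 [504.3 -67.9  59.2]
dark deg [np.int64(26), np.int64(27), np.int64(28), np.int64(29), np.int64(82), np.int64(83), np.int64(84), np.int64(85), np.int64(86), np.int64(89), np.int64(90), np.int64(91), np.int64(92), np.int64(93)] [114. 115. 116. 119. 120. 121. 121. 122. 122. 123. 123. 123. 123. 123.] 190.33333333333334
a mark [0.05977191 0.02968715] 26.412395357057544
b mark [0.06349244 0.03043528] 25.610861669696156
post [ 0.511  -0.0952  0.0878] [[ 0.50855843 -0.09478631  0.088     ]] [[ 0.51316875 -0.09430736  0.088     ]]
key [ 0.5366 -0.1717  0.0614]
```

Ring centre is at about (0.5025,-0.061), the mark at about +26°, the post at about -76° and the key at (0.537,-0.172,0.061). I'll move over the box for a close look with the wrist camera.

arm_command --rows '[{"fingers":-1,"x":-0.033,"y":-0.024,"z":-0.002},{"fingers":-1,"x":-0.033,"y":-0.024,"z":-0.002},{"fingers":-1,"x":-0.033,"y":-0.024,"z":-0.002},{"fingers":-1,"x":-0.033,"y":-0.024,"z":-0.002},{"fingers":-1,"x":-0.033,"y":-0.024,"z":-0.002},{"fingers":-1,"x":-0.033,"y":-0.024,"z":-0.002},{"fingers":-1,"x":-0.033,"y":-0.024,"z":-0.002},{"fingers":-1,"x":-0.033,"y":-0.024,"z":-0.002},{"fingers":-1,"x":-0.033,"y":-0.024,"z":-0.002},{"fingers":-1,"x":-0.033,"y":-0.024,"z":-0.002}]'

```text
validation failed for argument at $.ro...
```

```bash
cat >> h.py <<'E'
from scipy.spatial.transform import Rotation as R
def to(p):
    o=r.get_obs(); Rm=R.from_rotvec(o["orientation"]); d=Rm.inv().apply(np.array(p)-o["tcp_pos"])
    x=Rm.apply([1,0,0])
    print("t",round(o["clock"],2),"tcp",o["tcp_pos"].round(4),"toolx deg",np.degrees(np.arctan2(x[1],x[0])).round(1),"z",Rm.apply([0,0,1]).round(3),"F",np.round(o["contact_force"],1),"w",round(o["grip_width"],4),"j",np.round(o["joints"],2),"\nneed tool",d.round(4),"rows",round(np.linalg.norm(d)/.04,1))
E
python3 -c "
from h import *
to([.45,-.03,.27])"
```

```text
t 0.3 tcp [0.1511 0.6577 0.25  ] toolx deg 167.1 z [-0.    -0.001 -1.   ] F [ 0.2  1.1 -0.6] w 0.0852 j [-1.45  0.48  0.02  1.56 -0.01  1.11 -0.08] 
need tool [-0.4453 -0.6033 -0.0196] rows 18.8
```

arm_command --rows '[{"fingers":-1.0,"x":-0.033,"y":-0.024,"z":-0.002,"ax":0,"ay":0,"az":0},{"fingers":-1.0,"x":-0.033,"y":-0.024,"z":-0.002,"ax":0,"ay":0,"az":0},{"fingers":-1.0,"x":-0.033,"y":-0.024,"z":-0.002,"ax":0,"ay":0,"az":0},{"fingers":-1.0,"x":-0.033,"y":-0.024,"z":-0.002,"ax":0,"ay":0,"az":0},{"fingers":-1.0,"x":-0.033,"y":-0.024,"z":-0.002,"ax":0,"ay":0,"az":0},{"fingers":-1.0,"x":-0.033,"y":-0.024,"z":-0.002,"ax":0,"ay":0,"az":0},{"fingers":-1.0,"x":-0.033,"y":-0.024,"z":-0.002,"ax":0,"ay":0,"az":0},{"fingers":-1.0,"x":-0.033,"y":-0.024,"z":-0.002,"ax":0,"ay":0,"az":0},{"fingers":-1.0,"x":-0.033,"y":-0.024,"z":-0.002,"ax":0,"ay":0,"az":0},{"fingers":-1.0,"x":-0.033,"y":-0.024,"z":-0.002,"ax":0,"ay":0,"az":0}]'

```text
clock: 1.13
tcp_pos: [0.42, 0.3484, 0.2707]
orientation: [0.354, 3.121, 0.001]
contact_force: [1.1, 1.7, -0.5]
grip_width: 0.0004
gripper_force: 0.0
```

```bash
python3 -c "
from h import *
to([.45,-.03,.27])"
```

```text
t 1.13 tcp [0.42   0.3484 0.2707] toolx deg 167.1 z [ 0.     0.001 -1.   ] F [ 1.1  1.7 -0.5] w 0.0004 j [-0.95  0.24  0.17  1.85 -0.05  1.05  0.58] 
need tool [-0.1139 -0.3621  0.0005] rows 9.5
```

arm_command --rows '[{"fingers":-1.0,"x":-0.0114,"y":-0.0362,"z":0,"ax":0,"ay":0,"az":0},{"fingers":-1.0,"x":-0.0114,"y":-0.0362,"z":0,"ax":0,"ay":0,"az":0},{"fingers":-1.0,"x":-0.0114,"y":-0.0362,"z":0,"ax":0,"ay":0,"az":0},{"fingers":-1.0,"x":-0.0114,"y":-0.0362,"z":0,"ax":0,"ay":0,"az":0},{"fingers":-1.0,"x":-0.0114,"y":-0.0362,"z":0,"ax":0,"ay":0,"az":0},{"fingers":-1.0,"x":-0.0114,"y":-0.0362,"z":0,"ax":0,"ay":0,"az":0},{"fingers":-1.0,"x":-0.0114,"y":-0.0362,"z":0,"ax":0,"ay":0,"az":0},{"fingers":-1.0,"x":-0.0114,"y":-0.0362,"z":0,"ax":0,"ay":0,"az":0},{"fingers":-1.0,"x":-0.0114,"y":-0.0362,"z":0,"ax":0,"ay":0,"az":0},{"fingers":-1.0,"x":-0.0114,"y":-0.0362,"z":0,"ax":0,"ay":0,"az":0}]'

```text
clock: 1.97
tcp_pos: [0.4488, -0.0301, 0.2706]
orientation: [0.354, 3.121, 0.001]
contact_force: [1.2, 0.3, 0.7]
grip_width: -0.0
gripper_force: 0.0
```

arm_command --rows '[{"fingers":-0.2,"x":0,"y":0,"z":0,"ax":0,"ay":0,"az":7},{"fingers":-0.2,"x":0,"y":0,"z":0,"ax":0,"ay":0,"az":7},{"fingers":-0.2,"x":0,"y":0,"z":0,"ax":0,"ay":0,"az":7},{"fingers":-0.2,"x":0,"y":0,"z":0,"ax":0,"ay":0,"az":7},{"fingers":-0.2,"x":0,"y":0,"z":0,"ax":0,"ay":0,"az":7},{"fingers":-0.2,"x":0,"y":0,"z":0,"ax":0,"ay":0,"az":7},{"fingers":-0.2,"x":0,"y":0,"z":0,"ax":0,"ay":0,"az":7},{"fingers":-0.2,"x":0,"y":0,"z":0,"ax":0,"ay":0,"az":7},{"fingers":-0.2,"x":0,"y":0,"z":0,"ax":0,"ay":0,"az":7},{"fingers":-0.2,"x":0,"y":0,"z":0,"ax":0,"ay":0,"az":0}]'

```text
clock: 2.8
tcp_pos: [0.449, -0.0282, 0.2704]
orientation: [1.938, 2.472, 0.0]
contact_force: [0.4, -0.2, -0.4]
grip_width: 0.0341
gripper_force: 0.0
```

```bash
python3 - <<'E'
from h import *
f=r.grab_frame("wrist"); to([.5,-.1,.15]); cv2.imwrite("pics/w1.png",f["frame"][:,:,::-1])
print(f["world_from_camera"].round(3).tolist(),f["K"][0,0]); print(proj(f,[[.5025,-.061,.048],[.537,-.172,.061],[.511,-.0945,.088]]))
E
```

```text
t 2.85 tcp [ 0.449  -0.0282  0.2704] toolx deg 104.2 z [ 0.  0. -1.] F [-0.1  0.5  0.1] w 0.0342 j [-0.56  0.07  0.51  2.07 -0.04  1.01  0.22] 
need tool [-0.0821  0.0318  0.1204] rows 3.7
[[0.971, 0.226, 0.075, 0.43], [0.238, -0.923, -0.303, 0.048], [0.001, 0.312, -0.95, 0.394], [0.0, 0.0, 0.0, 1.0]] 333.96325248444475
[[368.63602458 208.14489421]
 [372.22111519 305.19259198]
 [372.15754483 253.27605245]]
```

View pics/w1.png

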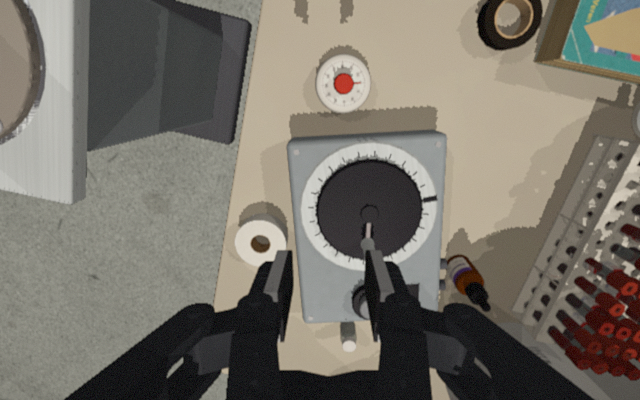

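The wrist view looks almost straight down. Dial centre is at (369,212), the broad line at (430,199), the post at (368,245), and the key at (360,298) is partly behind the finger. The white line points from the hub to the post.

```bash
cat >> h.py <<'E'
from scipy.optimize import least_squares
def circ(P):
    s=least_squares(lambda q:np.hypot(P[:,0]-q[0],P[:,1]-q[1])-q[2],[*P.mean(0),.06],loss="soft_l1",f_scale=.0007); return s.x
def measure(f,c0=(.5025,-.061),v=True):
    """ring outer circle at z=.048, dial rim at .056; broad line angle; dial profile"""
    c0=np.array(c0); th=np.radians(np.arange(0,360,2)); out={}
    for z,lo,hi,sg,key in((.048,.071,.085,-1,"ring"),(.056,.050,.064,1,"dial")):
        c=c0.copy()
        for it in range(4):
            rr=np.arange(lo,hi,.0004);P=[]
            for t in th:
                e=np.array([np.cos(t),np.sin(t)])
                g=sample(f,np.c_[c+rr[:,None]*e,np.full(len(rr),z)]).astype(float)
                d=sg*np.gradient(cv2.GaussianBlur(g[:,None],(1,9),2).ravel()); i=np.argmax(d)
                if d[i]>2 and 0<i<len(rr)-1: P.append(c+rr[i]*e)
            s=circ(np.array(P)); c=s[:2]
        out[key]=s; print(key,(s*1000).round(1),len(P))
    return out
def ang(f,c,z,radii,dark=True,lo=0,hi=360):
    t=np.radians(np.arange(lo,hi,.5)); e=np.c_[np.cos(t),np.sin(t)]
    p=np.mean([sample(f,np.c_[np.asarray(c)+q*e,np.full(len(t),z)]) for q in radii],0)
    m=np.median(p); w=np.clip((m-p if dark else p-m)-.4*np.max(m-p if dark else p-m),0,None)
    k=np.argmax(w); s=np.abs(np.arange(len(t))-k)<24
    return np.degrees((w*t)[s].sum()/w[s].sum()).round(2), p.min().round(),p.max().round()
E
python3 - <<'E'
from h import *
f=r.grab_frame("wrist"); o=measure(f); c=o["ring"][:2]
for c in (o["ring"][:2],o["dial"][:2]):
    print("mark",ang(f,c,.048,(.068,.070,.072,.074),True,0,60),"line",ang(f,c,.056,(.016,.018,.02,.022,.024),False,-130,-20))
for n in("scene","side"):
    g=r.grab_frame(n); print(n); q=measure(g); c=q["ring"][:2]; print("mark",ang(g,c,.048,(.068,.070,.072,.074),True,0,60))
E
```

```text
ring [502.8 -63.7  74.6] 167
dial [501.7 -62.   57.5] 171
mark (np.float64(25.4), np.float64(37.0), np.float64(200.0)) line (np.float64(-77.58), np.float64(19.0), np.float64(159.0))
mark (np.float64(23.81), np.float64(36.0), np.float64(200.0)) line (np.float64(-75.65), np.float64(19.0), np.float64(160.0))
scene
ring [501.9 -59.8  74.5] 180
dial [499.8 -55.   59. ] 175
mark (np.float64(25.06), np.float64(57.0), np.float64(235.0))
side
ring [504.7 -63.6  76.2] 143
dial [504.3 -67.7  59.4] 180
mark (np.float64(28.86), np.float64(118.0), np.float64(206.0))
```

```bash
python3 -c "
from h import *
to([.5106,-.0970,.12]);to([.5106,-.0970,.083])"
```

```text
t 3.0 tcp [ 0.4491 -0.0282  0.2704] toolx deg 104.2 z [ 0.  0. -1.] F [-0.3 -0.7  0.5] w 0.0342 j [-0.56  0.07  0.51  2.07 -0.04  1.01  0.22] 
need tool [-0.0818  0.0427  0.1503] rows 4.4
t 3.0 tcp [ 0.4491 -0.0282  0.2704] toolx deg 104.2 z [ 0.  0. -1.] F [-0.3 -0.7  0.5] w 0.0342 j [-0.56  0.07  0.51  2.07 -0.04  1.01  0.22] 
need tool [-0.0818  0.0427  0.1873] rows 5.2
```

arm_command --rows '[{"fingers":-0.2,"x":-0.0205,"y":0.0107,"z":0.02,"ax":0,"ay":0,"az":0},{"fingers":-0.2,"x":-0.0205,"y":0.0107,"z":0.02,"ax":0,"ay":0,"az":0},{"fingers":-0.2,"x":-0.0205,"y":0.0107,"z":0.02,"ax":0,"ay":0,"az":0},{"fingers":-0.2,"x":-0.0205,"y":0.0106,"z":0.02,"ax":0,"ay":0,"az":0},{"fingers":-0.2,"x":0,"y":0,"z":0.03,"ax":0,"ay":0,"az":0},{"fingers":-0.2,"x":0,"y":0,"z":0.02,"ax":0,"ay":0,"az":0},{"fingers":-0.2,"x":0,"y":0,"z":0.01,"ax":0,"ay":0,"az":0},{"fingers":-0.2,"x":0,"y":0,"z":0,"ax":0,"ay":0,"az":0},{"fingers":-0.2,"x":0,"y":0,"z":0,"ax":0,"ay":0,"az":0}]'

```text
clock: 3.75
tcp_pos: [0.5105, -0.0974, 0.1306]
orientation: [-1.931, -2.477, 0.0]
contact_force: [0.0, 0.5, 0.2]
grip_width: 0.034
gripper_force: 0.0
```

```bash
python3 - <<'E'
from h import *
to([.5106,-.0970,.083])
f=r.grab_frame("wrist"); a=r.grab_frame("scene")
A=cv2.resize(f["frame"][100:400,170:570,::-1],None,fx=1,fy=1); B=cv2.resize(a["frame"][140:250,265:412,::-1],(400,300),interpolation=cv2.INTER_CUBIC)
cv2.imwrite("pics/c1.png",np.hstack([A,B]))
E
```

```text
t 3.75 tcp [ 0.5105 -0.0974  0.1306] toolx deg 104.1 z [-0. -0. -1.] F [0.  0.5 0.2] w 0.034 j [-0.33  0.42  0.5   2.06 -0.29  0.74  0.6 ] 
need tool [0.0003 0.0002 0.0476] rows 1.2
```

View pics/c1.png

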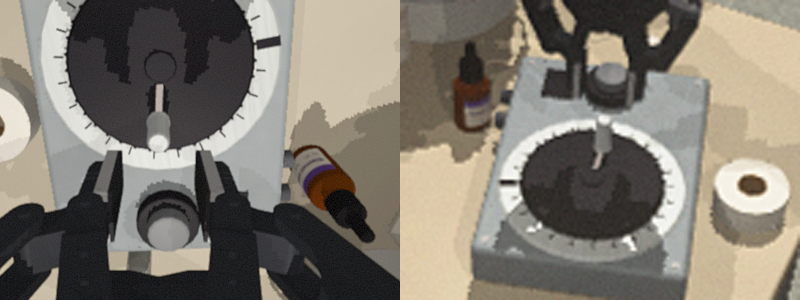

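The tool is centred on the post, with the wrist crop showing the post at (157,135) between the fingers at x 115 and 205. The key lies behind. Going down around the post.

arm_command --rows '[{"fingers":-0.2,"x":0,"y":0,"z":0.012,"ax":0,"ay":0,"az":0},{"fingers":-0.2,"x":0,"y":0,"z":0.012,"ax":0,"ay":0,"az":0},{"fingers":-0.2,"x":0,"y":0,"z":0.012,"ax":0,"ay":0,"az":0},{"fingers":-0.2,"x":0,"y":0,"z":0.0115,"ax":0,"ay":0,"az":0},{"fingers":-0.2,"x":0,"y":0,"z":0,"ax":0,"ay":0,"az":0}]'

```text
clock: 4.27
tcp_pos: [0.5086, -0.0971, 0.0801]
orientation: [-1.93, -2.474, 0.004]
contact_force: [-1.0, 0.7, -0.3]
grip_width: 0.034
gripper_force: 0.0
```

```bash
python3 - <<'E'
from h import *
to([.5106,-.0970,.083])
f=r.grab_frame("wrist"); a=r.grab_frame("scene")
A=cv2.resize(f["frame"][100:400,170:570,::-1],None,fx=1,fy=1); B=cv2.resize(a["frame"][140:250,265:412,::-1],(400,300),interpolation=cv2.INTER_CUBIC)
cv2.imwrite("pics/c2.png",np.hstack([A,B]))
E
```

```text
t 4.27 tcp [ 0.5086 -0.0971  0.0801] toolx deg 104.1 z [-0.004  0.    -1.   ] F [-1.   0.7 -0.3] w 0.034 j [-0.29  0.5   0.45  2.08 -0.35  0.64  0.65] 
need tool [-0.0004  0.0019 -0.0029] rows 0.1
```

View pics/c2.png

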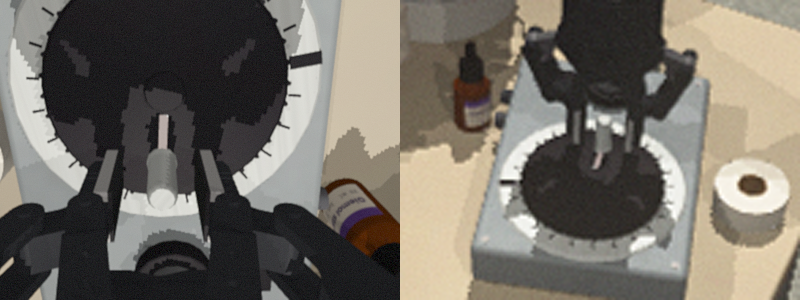

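The fingers now straddle the post without touching it: post at (160,185) in the wrist crop, pads at about x 112 and 205. I'll close the gap to contact, then follow the arc.

arm_command --rows '[{"fingers":-0.2,"x":0,"y":0.003,"z":0,"ax":0,"ay":0,"az":0},{"fingers":-0.2,"x":0,"y":0.003,"z":0,"ax":0,"ay":0,"az":0},{"fingers":-0.2,"x":0,"y":0.002,"z":0,"ax":0,"ay":0,"az":0},{"fingers":-0.2,"x":0,"y":0.001,"z":0,"ax":0,"ay":0,"az":0},{"fingers":-0.2,"x":0,"y":0,"z":0,"ax":0,"ay":0,"az":0},{"fingers":-0.2,"x":0,"y":0,"z":0,"ax":0,"ay":0,"az":0}]'

```text
clock: 4.87
tcp_pos: [0.5193, -0.0952, 0.0829]
orientation: [1.932, 2.477, 0.0]
contact_force: [-0.9, -0.5, 0.6]
grip_width: 0.0343
gripper_force: 0.0
```

```bash
python3 - <<'E'
from h import *
f=r.grab_frame("wrist");to([.5197,-.0950,.083])
c=(.5025,-.062)
print(ang(f,c,.056,(.016,.018,.02,.022),False,-130,-20))
E
```

```text
t 4.92 tcp [ 0.5191 -0.0952  0.0829] toolx deg 104.1 z [ 0.  0. -1.] F [-0.3 -0.6  0.3] w 0.0339 j [-0.29  0.5   0.45  2.06 -0.36  0.65  0.64] 
need tool [ 0.0001  0.0006 -0.0001] rows 0.0
(np.float64(-78.55), np.float64(22.0), np.float64(176.0))
```

arm_command --rows '[{"fingers":-0.2,"x":0.0007,"y":0.0028,"z":0,"ax":0,"ay":0,"az":-4.5},{"fingers":-0.2,"x":0.0007,"y":0.0028,"z":0,"ax":0,"ay":0,"az":-4.5},{"fingers":-0.2,"x":0.0007,"y":0.0028,"z":0,"ax":0,"ay":0,"az":-4.5},{"fingers":-0.2,"x":0.0007,"y":0.0028,"z":0,"ax":0,"ay":0,"az":-4.5},{"fingers":-0.2,"x":0.0007,"y":0.0028,"z":0,"ax":0,"ay":0,"az":-4.5},{"fingers":-0.2,"x":0.0007,"y":0.0028,"z":0,"ax":0,"ay":0,"az":-4.5},{"fingers":-0.2,"x":0.0007,"y":0.0028,"z":0,"ax":0,"ay":0,"az":-4.5},{"fingers":-0.2,"x":0.0007,"y":0.0028,"z":0,"ax":0,"ay":0,"az":-4.5},{"fingers":-0.2,"x":0,"y":0,"z":0,"ax":0,"ay":0,"az":0},{"fingers":-0.2,"x":0,"y":0,"z":0,"ax":0,"ay":0,"az":0}]'

```text
clock: 5.75
tcp_pos: [0.5352, -0.0796, 0.0827]
orientation: [-1.077, -2.951, -0.0]
contact_force: [-1.3, -0.9, -0.9]
grip_width: 0.0342
gripper_force: 0.3
```

```bash
cat >> h.py <<'E'
def arc(f,lo,hi):
    o=r.get_obs(); c=np.array([.5025,-.062]); p=o["tcp_pos"][:2]-c; x=R.from_rotvec(o["orientation"]).apply([1,0,0])
    l=ang(f,c,.056,(.016,.018,.02,.022),False,lo,hi); m=ang(f,c,.048,(.068,.070,.072,.074),True,0,60)
    print("line",l,"mark",m,"tcp ang",np.degrees(np.arctan2(p[1],p[0])).round(1),"rad",np.linalg.norm(p).round(4),"toolx",np.degrees(np.arctan2(x[1],x[0])).round(1),"F",np.round(o["contact_force"],1),"z",o["tcp_pos"][2].round(4),"j7",o["joints"][6].round(2))
    Rm=R.from_rotvec(o["orientation"]); print("axis in tool",Rm.inv().apply([*-p,0]).round(4))
E
python3 - <<'E'
from h import *
f=r.grab_frame("wrist"); arc(f,-100,0)
g=r.grab_frame("scene"); arc(g,-100,0)
E
```

```text
line (np.float64(-47.92), np.float64(20.0), np.float64(149.0)) mark (np.float64(24.34), np.float64(35.0), np.float64(211.0)) tcp ang -28.4 rad 0.0372 toolx 139.9 F [-1.3 -0.5 -0. ] z 0.0827 j7 1.11
axis in tool [ 0.0364 -0.0075  0.    ]
line (np.float64(-42.23), np.float64(39.0), np.float64(123.0)) mark (np.float64(26.75), np.float64(47.0), np.float64(241.0)) tcp ang -28.3 rad 0.0371 toolx 139.9 F [-1.8  0.1  0. ] z 0.0827 j7 1.11
axis in tool [ 0.0364 -0.0076  0.    ]
```

arm_command --rows '[{"fingers":-0.2,"x":0.0007,"y":0.0028,"z":0,"ax":0,"ay":0,"az":-4.5},{"fingers":-0.2,"x":0.0007,"y":0.0028,"z":0,"ax":0,"ay":0,"az":-4.5},{"fingers":-0.2,"x":0.0007,"y":0.0028,"z":0,"ax":0,"ay":0,"az":-4.5},{"fingers":-0.2,"x":0.0007,"y":0.0028,"z":0,"ax":0,"ay":0,"az":-4.5},{"fingers":-0.2,"x":0.0007,"y":0.0028,"z":0,"ax":0,"ay":0,"az":-4.5},{"fingers":-0.2,"x":0.0007,"y":0.0028,"z":0,"ax":0,"ay":0,"az":-4.5},{"fingers":-0.2,"x":0.0007,"y":0.0028,"z":0,"ax":0,"ay":0,"az":-4.5},{"fingers":-0.2,"x":0.0007,"y":0.0028,"z":0,"ax":0,"ay":0,"az":-4.5},{"fingers":-0.2,"x":0.0007,"y":0.0028,"z":0,"ax":0,"ay":0,"az":-4.5},{"fingers":-0.2,"x":0.0007,"y":0.0028,"z":0,"ax":0,"ay":0,"az":-4.5}]'

```text
clock: 6.68
tcp_pos: [0.5382, -0.052, 0.0827]
orientation: [0.141, -3.138, 0.001]
contact_force: [-0.1, -2.2, -1.5]
grip_width: 0.0343
gripper_force: 0.9
```

arm_command --rows '[{"fingers":-0.2,"x":0.0007,"y":0.0028,"z":0,"ax":0,"ay":0,"az":-4.5},{"fingers":-0.2,"x":0.0007,"y":0.0028,"z":0,"ax":0,"ay":0,"az":-4.5},{"fingers":-0.2,"x":0,"y":0,"z":0,"ax":0,"ay":0,"az":0},{"fingers":-0.2,"x":0,"y":0,"z":0,"ax":0,"ay":0,"az":0}]'

```text
clock: 7.02
tcp_pos: [0.5363, -0.0462, 0.0828]
orientation: [-0.379, 3.118, 0.0]
contact_force: [0.2, -0.5, -0.9]
grip_width: 0.0338
gripper_force: 0.1
```

```bash
python3 - <<'E'
from h import *
f=r.grab_frame("wrist"); arc(f,-40,60); measure(f)
g=r.grab_frame("scene"); arc(g,-40,60)
A=f["frame"][80:380,170:570,::-1]; B=cv2.resize(g["frame"][140:250,265:412,::-1],(400,300),interpolation=cv2.INTER_CUBIC)
cv2.imwrite("pics/c3.png",np.hstack([A,B]))
E
```

```text
line (np.float64(4.41), np.float64(37.0), np.float64(234.0)) mark (np.float64(41.04), np.float64(18.0), np.float64(213.0)) tcp ang 25.1 rad 0.0374 toolx -166.1 F [-0.   0.3 -0.5] z 0.0829 j7 1.8
axis in tool [ 0.0367 -0.0073 -0.    ]
ring [502.  -63.6  75.1] 168
dial [501.7 -63.2  56.8] 166
line (np.float64(13.53), np.float64(52.0), np.float64(234.0)) mark (np.float64(26.76), np.float64(50.0), np.float64(240.0)) tcp ang 25.1 rad 0.0373 toolx -166.1 F [0.6 0.  0.2] z 0.0828 j7 1.81
axis in tool [ 0.0366 -0.0072 -0.    ]
```

View pics/c3.png

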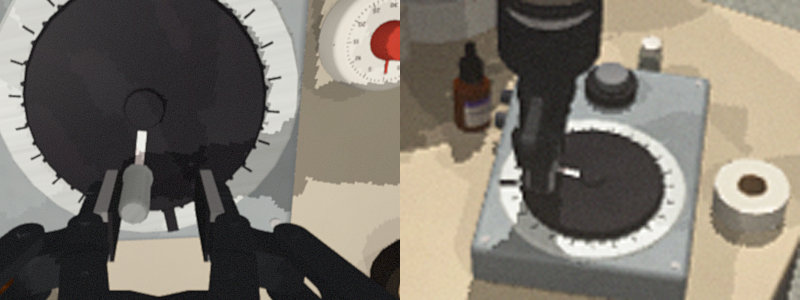

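The white line, at wrist crop (140,145), is still short of the broad line at (170,218) by about 18–20°. I'll push another 13.5° and then measure more exactly.

arm_command --rows '[{"fingers":-0.2,"x":0.0007,"y":0.0028,"z":0,"ax":0,"ay":0,"az":-4.5},{"fingers":-0.2,"x":0.0007,"y":0.0028,"z":0,"ax":0,"ay":0,"az":-4.5},{"fingers":-0.2,"x":0.0007,"y":0.0028,"z":0,"ax":0,"ay":0,"az":-4.5},{"fingers":-0.2,"x":0,"y":0,"z":0,"ax":0,"ay":0,"az":0},{"fingers":-0.2,"x":0,"y":0,"z":0,"ax":0,"ay":0,"az":0}]'

```text
clock: 7.53
tcp_pos: [0.5318, -0.0388, 0.0829]
orientation: [-0.743, 3.052, 0.0]
contact_force: [-0.3, 0.4, -0.1]
grip_width: 0.0343
gripper_force: 0.2
```

```bash
cat >> h.py <<'E'
def fine(f,s,lo=-10,hi=50):
    """wrist: centre the ring and dial separately in this view, then compare line and mark"""
    o=measure(f); cd,cr=o["dial"][:2],o["ring"][:2]
    for q in (.014,.017,.020,.023): print("line r",q,ang(f,cd,.056,(q,),False,lo,hi))
    for q in (.064,.068,.072): print("mark r",q,ang(f,cr,.048,(q,),True,12,38), "about dial c",ang(f,cd,.048,(q,),True,12,38))
E
python3 - <<'E'
from h import *
f=r.grab_frame("wrist"); arc(f,-40,60); fine(f,0)
E
```

```text
line (np.float64(18.03), np.float64(36.0), np.float64(232.0)) mark (np.float64(52.8), np.float64(17.0), np.float64(213.0)) tcp ang 38.4 rad 0.0373 toolx -152.6 F [ 0.4 -0.   0.1] z 0.0829 j7 1.98
axis in tool [ 0.0366 -0.0072 -0.    ]
ring [502.2 -63.7  75. ] 169
dial [501.7 -63.4  56.7] 168
line r 0.014 (np.float64(21.37), np.float64(34.0), np.float64(240.0))
line r 0.017 (np.float64(21.13), np.float64(30.0), np.float64(237.0))
line r 0.02 (np.float64(20.95), np.float64(35.0), np.float64(236.0))
line r 0.023 (np.float64(20.94), np.float64(33.0), np.float64(226.0))
mark r 0.064 (np.float64(12.68), np.float64(22.0), np.float64(221.0)) about dial c (np.float64(12.44), np.float64(24.0), np.float64(221.0))
mark r 0.068 (np.float64(13.55), np.float64(16.0), np.float64(220.0)) about dial c (np.float64(13.29), np.float64(21.0), np.float64(221.0))
mark r 0.072 (np.float64(17.34), np.float64(18.0), np.float64(221.0)) about dial c (np.float64(17.22), np.float64(17.0), np.float64(221.0))
```

arm_command --rows '[{"fingers":-0.2,"x":0.00025,"y":0.00095,"z":0,"ax":0,"ay":0,"az":-1.5},{"fingers":-0.2,"x":0.00025,"y":0.00095,"z":0,"ax":0,"ay":0,"az":-1.5},{"fingers":-0.2,"x":0,"y":0,"z":0,"ax":0,"ay":0,"az":0},{"fingers":-0.2,"x":0,"y":0,"z":0,"ax":0,"ay":0,"az":0},{"fingers":-0.2,"x":0,"y":-0.005,"z":0,"ax":0,"ay":0,"az":0},{"fingers":-0.2,"x":0,"y":-0.004,"z":0,"ax":0,"ay":0,"az":0},{"fingers":-0.2,"x":0,"y":0,"z":-0.02,"ax":0,"ay":0,"az":0},{"fingers":-0.2,"x":0,"y":0,"z":-0.04,"ax":0,"ay":0,"az":0},{"fingers":-0.2,"x":0.02,"y":0,"z":-0.035,"ax":0,"ay":0,"az":0},{"fingers":-0.2,"x":0.02,"y":0,"z":-0.02,"ax":0,"ay":0,"az":0}]'

```text
clock: 8.42
tcp_pos: [0.502, -0.0654, 0.2011]
orientation: [-0.828, 3.026, -0.001]
contact_force: [0.2, -1.7, 0.1]
grip_width: 0.0342
gripper_force: 0.0
```

arm_command --rows '[{"fingers":-0.2,"x":0.02,"y":0,"z":0,"ax":0,"ay":0,"az":0},{"fingers":-0.2,"x":0,"y":0,"z":0,"ax":0,"ay":0,"az":0},{"fingers":-0.2,"x":0,"y":0,"z":0,"ax":0,"ay":0,"az":0},{"fingers":-0.2,"x":0,"y":0,"z":0,"ax":0,"ay":0,"az":0}]'

```text
clock: 8.75
tcp_pos: [0.4834, -0.0754, 0.1976]
orientation: [0.828, -3.031, -0.001]
contact_force: [0.2, 0.0, -0.1]
grip_width: 0.0345
gripper_force: 0.0
```

```bash
python3 - <<'E'
from h import *
f=r.grab_frame("wrist"); g=r.grab_frame("scene")
to([.53,-.04,.083]); fine(f,0); cd=(.502,-.0633)
for q in (.046,.050,.054): print("outer line",q,ang(f,cd,.056,(q,),False,5,45))
u=proj(f,[.53,-.049,.056])[0].astype(int); print(u)
A=cv2.resize(f["frame"][max(0,u[1]-75):u[1]+75,max(0,u[0]-100):u[0]+100,::-1],(400,300),interpolation=cv2.INTER_CUBIC); B=cv2.resize(g["frame"][140:250,265:412,::-1],(400,300),interpolation=cv2.INTER_CUBIC)
cv2.imwrite("pics/c4.png",np.hstack([A,B]))
E
```

```text
t 8.85 tcp [ 0.4836 -0.0751  0.1973] toolx deg -149.4 z [-0.001  0.    -1.   ] F [-0.1  0.1 -0.3] w 0.0343 j [ 0.06  0.24 -0.04  2.04  0.01  0.86  2.12] 
need tool [-0.0579  0.0065  0.1143] rows 3.2
ring [502.9 -63.8  74.9] 163
dial [501.3 -64.   57.2] 173
line r 0.014 (np.float64(24.68), np.float64(25.0), np.float64(202.0))
line r 0.017 (np.float64(24.58), np.float64(21.0), np.float64(208.0))
line r 0.02 (np.float64(24.3), np.float64(26.0), np.float64(209.0))
line r 0.023 (np.float64(24.58), np.float64(25.0), np.float64(208.0))
mark r 0.064 (np.float64(26.31), np.float64(179.0), np.float64(203.0)) about dial c (np.float64(23.84), np.float64(167.0), np.float64(203.0))
mark r 0.068 (np.float64(25.74), np.float64(30.0), np.float64(201.0)) about dial c (np.float64(25.05), np.float64(82.0), np.float64(203.0))
mark r 0.072 (np.float64(25.79), np.float64(34.0), np.float64(201.0)) about dial c (np.float64(25.39), np.float64(30.0), np.float64(202.0))
outer line 0.046 (np.float64(21.61), np.float64(19.0), np.float64(135.0))
outer line 0.05 (np.float64(24.45), np.float64(31.0), np.float64(173.0))
outer line 0.054 (np.float64(25.28), np.float64(30.0), np.float64(202.0))
[329 251]
```

View pics/c4.png

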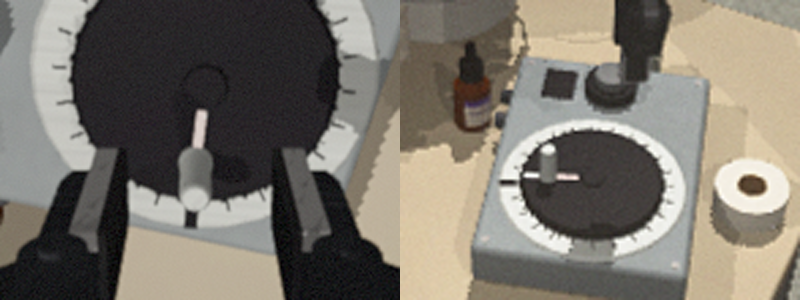

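The wrist crop shows the white line (from (203,115) past the post) nearly in line with the broad line at (190,212). In the scene crop, the line runs at y≈178 towards the mark at (508,183). About 1° is missing, so I'll check it in the scene view.

```bash
cat >> h.py <<'E'
def direct(g,c,lo=5,hi=45):
    """white line points at .056 (slope by fit), mark points at .048; c = ring centre in this view"""
    c=np.asarray(c); u=np.array([np.cos(np.radians(25)),np.sin(np.radians(25))]); n=np.array([-u[1],u[0]])
    def pts(z,radii,dark):
        out=[]
        for q in radii:
            s=np.arange(-.010,.010,.0003); v=sample(g,np.c_[c+q*u+s[:,None]*n,np.full(len(s),z)]).astype(float)
            v=-v if dark else v; w=np.clip(v-np.median(v)-.5*(v.max()-np.median(v)),0,None); out.append([q,(w*s).sum()/max(w.sum(),1e-9),v.max()-np.median(v)])
        return np.array(out)
    a=pts(.056,np.arange(.013,.056,.003),False); b=pts(.048,np.arange(.064,.076,.002),True)
    print((a*[1e3,1e3,1]).round(1).tolist(),"\nmark",(b*[1e3,1e3,1]).round(1).tolist())
E
python3 - <<'E'
from h import *
g=r.grab_frame("scene"); o=measure(g); direct(g,o["ring"][:2])
f=r.grab_frame("wrist"); o=measure(f); direct(f,o["ring"][:2])
E
```

```text
ring [501.9 -59.6  74.6] 179
dial [500.  -55.3  59.1] 180
[[13.0, -0.5, 142.0], [16.0, -0.6, 147.0], [19.0, -0.5, 139.0], [22.0, -0.7, 136.0], [25.0, -1.0, 140.0], [28.0, -1.0, 100.0], [31.0, -0.7, 14.0], [34.0, 0.8, 3.0], [37.0, 1.8, 7.0], [40.0, 0.7, 4.0], [43.0, -1.5, 100.0], [46.0, -1.5, 170.0], [49.0, -1.6, 174.0], [52.0, -1.6, 175.0], [55.0, -1.3, 107.0]] 
mark [[64.0, -0.4, 157.0], [66.0, -0.5, 166.0], [68.0, -0.4, 164.0], [70.0, -0.3, 164.0], [72.0, -0.2, 163.0], [74.0, -0.3, 110.0]]
ring [502.9 -63.9  74.9] 162
dial [501.3 -64.   57.2] 176
[[13.0, 0.5, 171.0], [16.0, 0.3, 173.0], [19.0, 0.4, 172.0], [22.0, 0.2, 174.0], [25.0, 0.2, 171.0], [28.0, 0.2, 167.0], [31.0, -2.3, 49.0], [34.0, -5.0, 43.0], [37.0, -5.5, 41.0], [40.0, -4.6, 36.0], [43.0, -4.2, 35.0], [46.0, -4.2, 34.0], [49.0, 1.0, 33.0], [52.0, 1.3, 36.0], [55.0, -0.2, 8.0]] 
mark [[64.0, -0.7, 14.0], [66.0, 0.4, 99.0], [68.0, 1.0, 169.0], [70.0, 1.1, 166.0], [72.0, 1.0, 164.0], [74.0, 1.0, 133.0]]
```

Both views say the line is about 1.4° short. I'll go back to the same contact and push 1.4° more.

arm_command --rows '[{"fingers":-0.2,"x":-0.03,"y":0,"z":0,"ax":0,"ay":0,"az":0},{"fingers":-0.2,"x":-0.03,"y":0,"z":0.02,"ax":0,"ay":0,"az":0},{"fingers":-0.2,"x":0,"y":0,"z":0.03,"ax":0,"ay":0,"az":0},{"fingers":-0.2,"x":0,"y":0,"z":0.03,"ax":0,"ay":0,"az":0},{"fingers":-0.2,"x":0,"y":0,"z":0.02,"ax":0,"ay":0,"az":0},{"fingers":-0.2,"x":0,"y":0,"z":0.015,"ax":0,"ay":0,"az":0},{"fingers":-0.2,"x":0,"y":0,"z":0,"ax":0,"ay":0,"az":0},{"fingers":-0.2,"x":0,"y":0.004,"z":0,"ax":0,"ay":0,"az":0},{"fingers":-0.2,"x":0,"y":0.003,"z":0,"ax":0,"ay":0,"az":0},{"fingers":-0.2,"x":0,"y":0,"z":0,"ax":0,"ay":0,"az":0}]'

```text
clock: 9.78
tcp_pos: [0.5318, -0.0381, 0.0839]
orientation: [-0.829, 3.028, 0.0]
contact_force: [-0.3, 0.2, 0.0]
grip_width: 0.0341
gripper_force: 0.0
```

arm_command --rows '[{"fingers":-0.2,"x":0,"y":0.001,"z":0,"ax":0,"ay":0,"az":0},{"fingers":-0.2,"x":0,"y":0.001,"z":0,"ax":0,"ay":0,"az":0},{"fingers":-0.2,"x":0.0002,"y":0.0005,"z":0,"ax":0,"ay":0,"az":-0.7},{"fingers":-0.2,"x":0,"y":0.0004,"z":0,"ax":0,"ay":0,"az":-0.7},{"fingers":-0.2,"x":0,"y":0,"z":0,"ax":0,"ay":0,"az":0},{"fingers":-0.2,"x":0,"y":0,"z":0,"ax":0,"ay":0,"az":0}]'

```text
clock: 10.28
tcp_pos: [0.5301, -0.037, 0.0831]
orientation: [-0.864, 3.019, -0.001]
contact_force: [1.0, -1.6, 1.2]
grip_width: 0.0342
gripper_force: 1.0
```

```bash
python3 - <<'E'
from h import *
f=r.grab_frame("wrist"); arc(f,5,45); direct(f,(.5022,-.0637))
E
```

```text
line (np.float64(21.53), np.float64(36.0), np.float64(226.0)) mark (np.float64(13.04), np.float64(16.0), np.float64(213.0)) tcp ang 42.2 rad 0.0372 toolx -148.1 F [ 1.6 -1.   2. ] z 0.0831 j7 2.04
axis in tool [ 0.0366 -0.0066 -0.    ]
[[13.0, 0.3, 184.0], [16.0, 0.3, 182.0], [19.0, 0.3, 182.0], [22.0, 0.2, 183.0], [25.0, 0.2, 180.0], [28.0, 0.2, 182.0], [31.0, 0.5, 73.0], [34.0, 4.4, 14.0], [37.0, 2.8, 13.0], [40.0, 3.0, 13.0], [43.0, 3.5, 13.0], [46.0, 3.3, 12.0], [49.0, 2.4, 10.0], [52.0, 0.2, 35.0], [55.0, -0.4, 15.0]] 
mark [[64.0, -9.3, 120.0], [66.0, -9.0, 130.0], [68.0, -8.5, 138.0], [70.0, -8.6, 131.0], [72.0, -3.7, 139.0], [74.0, -3.6, 128.0]]
```

arm_command --rows '[{"fingers":-0.2,"x":0,"y":-0.005,"z":0,"ax":0,"ay":0,"az":0},{"fingers":-0.2,"x":0,"y":-0.004,"z":0,"ax":0,"ay":0,"az":0},{"fingers":-0.2,"x":0,"y":0,"z":-0.02,"ax":0,"ay":0,"az":0},{"fingers":-0.2,"x":0,"y":0,"z":-0.04,"ax":0,"ay":0,"az":0},{"fingers":-0.2,"x":0.02,"y":0,"z":-0.035,"ax":0,"ay":0,"az":0},{"fingers":-0.2,"x":0.02,"y":0,"z":-0.02,"ax":0,"ay":0,"az":0},{"fingers":-0.2,"x":0.02,"y":0,"z":0,"ax":0,"ay":0,"az":0},{"fingers":-0.2,"x":0,"y":0,"z":0,"ax":0,"ay":0,"az":0},{"fingers":-0.2,"x":0,"y":0,"z":0,"ax":0,"ay":0,"az":0},{"fingers":-0.2,"x":0,"y":0,"z":0,"ax":0,"ay":0,"az":0}]'

```text
clock: 11.17
tcp_pos: [0.4835, -0.0759, 0.1974]
orientation: [0.865, -3.02, -0.001]
contact_force: [0.7, 0.3, 0.7]
grip_width: 0.0339
gripper_force: 0.0
```

```bash
python3 - <<'E'
from h import *
g=r.grab_frame("scene"); o=measure(g); direct(g,o["ring"][:2])
f=r.grab_frame("wrist"); o=measure(f); direct(f,o["ring"][:2]); to([.5366,-.1717,.12])
E
```

```text
ring [501.9 -59.6  74.6] 178
dial [499.9 -55.3  59.1] 180
[[13.0, -0.4, 139.0], [16.0, -0.6, 157.0], [19.0, -0.4, 162.0], [22.0, -0.4, 141.0], [25.0, -0.3, 136.0], [28.0, -0.1, 112.0], [31.0, 0.5, 24.0], [34.0, -2.4, 6.0], [37.0, 2.1, 5.0], [40.0, -4.0, 4.0], [43.0, -0.8, 80.0], [46.0, -0.6, 140.0], [49.0, -0.6, 144.0], [52.0, -0.9, 163.0], [55.0, -0.9, 110.0]] 
mark [[64.0, -0.4, 157.0], [66.0, -0.4, 166.0], [68.0, -0.4, 168.0], [70.0, -0.3, 171.0], [72.0, -0.2, 166.0], [74.0, -0.3, 113.0]]
ring [502.8 -64.   74.9] 163
dial [501.3 -64.   57.2] 175
[[13.0, 0.7, 174.0], [16.0, 0.7, 172.0], [19.0, 0.7, 173.0], [22.0, 0.6, 173.0], [25.0, 0.7, 173.0], [28.0, 0.6, 168.0], [31.0, -1.2, 49.0], [34.0, -4.4, 42.0], [37.0, -4.7, 41.0], [40.0, -4.0, 36.0], [43.0, -3.3, 34.0], [46.0, -3.3, 34.0], [49.0, 2.2, 34.0], [52.0, 2.5, 36.0], [55.0, 1.0, 7.0]] 
mark [[64.0, -1.8, 35.0], [66.0, -0.6, 119.0], [68.0, 1.0, 166.0], [70.0, 1.0, 169.0], [72.0, 1.1, 162.0], [74.0, 1.0, 137.0]]
t 11.27 tcp [ 0.4838 -0.0755  0.1972] toolx deg -148.0 z [-0.001  0.    -1.   ] F [ 0.5 -0.7 -0.6] w 0.0339 j [ 0.07  0.24 -0.05  2.04  0.01  0.86  2.14] 
need tool [ 0.0062 -0.1097  0.0771] rows 3.4
```

The dial moved about 0.9° and is still 0.5–1° short. I'll turn the tool so the wrist camera stands above the dial, on its way to the key, for a cleaner reading.

arm_command --rows '[{"fingers":-0.2,"x":0,"y":0,"z":0,"ax":0,"ay":0,"az":7},{"fingers":-0.2,"x":0,"y":0,"z":0,"ax":0,"ay":0,"az":7},{"fingers":-0.2,"x":0,"y":0,"z":0,"ax":0,"ay":0,"az":7},{"fingers":-0.2,"x":0,"y":0,"z":0,"ax":0,"ay":0,"az":7},{"fingers":-0.2,"x":0,"y":0,"z":0,"ax":0,"ay":0,"az":7},{"fingers":-0.2,"x":0,"y":0,"z":0,"ax":0,"ay":0,"az":7},{"fingers":-0.2,"x":0,"y":0,"z":0,"ax":0,"ay":0,"az":7},{"fingers":-0.2,"x":0,"y":0,"z":0,"ax":0,"ay":0,"az":7},{"fingers":-0.2,"x":0,"y":0,"z":0,"ax":0,"ay":0,"az":7},{"fingers":-0.2,"x":0,"y":0,"z":0,"ax":0,"ay":0,"az":7}]'

```text
clock: 12.1
tcp_pos: [0.4838, -0.0755, 0.1971]
orientation: [-1.031, -2.967, 0.001]
contact_force: [-0.3, -0.6, 0.3]
grip_width: 0.0339
gripper_force: 0.0
```

arm_command --rows '[{"fingers":-0.2,"x":0,"y":0,"z":0,"ax":0,"ay":0,"az":7},{"fingers":-0.2,"x":0,"y":0,"z":0,"ax":0,"ay":0,"az":7},{"fingers":-0.2,"x":0,"y":0,"z":0,"ax":0,"ay":0,"az":7},{"fingers":-0.2,"x":0,"y":0,"z":0,"ax":0,"ay":0,"az":7},{"fingers":-0.2,"x":0,"y":0,"z":0,"ax":0,"ay":0,"az":7},{"fingers":-0.2,"x":-0.035,"y":0.015,"z":0,"ax":0,"ay":0,"az":0},{"fingers":-0.2,"x":-0.035,"y":0.015,"z":0,"ax":0,"ay":0,"az":0},{"fingers":-0.2,"x":-0.01,"y":0,"z":0,"ax":0,"ay":0,"az":0},{"fingers":-0.2,"x":0,"y":0,"z":0,"ax":0,"ay":0,"az":0},{"fingers":-0.2,"x":0,"y":0,"z":0,"ax":0,"ay":0,"az":0}]'

```text
clock: 12.93
tcp_pos: [0.5353, -0.1437, 0.1968]
orientation: [-1.869, -2.523, 0.002]
contact_force: [-0.1, -0.4, 0.2]
grip_width: 0.0343
gripper_force: 0.0
```

```bash
python3 - <<'E'
from h import *
f=r.grab_frame("wrist"); to([.5366,-.1717,.12]); print(f["world_from_camera"][:3,3].round(3))
o=measure(f); direct(f,o["ring"][:2]); direct(f,o["dial"][:2]); cv2.imwrite("pics/w5.png",f["frame"][:,:,::-1])
s=r.grab_frame("side"); q=measure(s); direct(s,q["ring"][:2])
E
```

```text
t 12.98 tcp [ 0.535  -0.1428  0.197 ] toolx deg 107.0 z [-0.002  0.001 -1.   ] F [-0.4 -0.3 -0.4] w 0.0343 j [-0.07  0.34  0.27  1.92 -0.12  0.9   0.56] 
need tool [-0.0282 -0.0068  0.0769] rows 2.1
[ 0.512 -0.069  0.321]
ring [502.8 -63.5  74.7] 139
dial [502.7 -63.3  57. ] 156
[[13.0, 0.3, 171.0], [16.0, 0.3, 166.0], [19.0, 0.2, 168.0], [22.0, 0.3, 167.0], [25.0, 0.3, 168.0], [28.0, 0.6, 130.0], [31.0, 3.3, 24.0], [34.0, 2.8, 30.0], [37.0, 1.4, 24.0], [40.0, -0.7, 6.0], [43.0, 1.6, 18.0], [46.0, 0.5, 98.0], [49.0, 0.0, 127.0], [52.0, 0.2, 119.0], [55.0, 0.2, 116.0]] 
mark [[64.0, 0.7, 164.0], [66.0, 0.7, 161.0], [68.0, 0.7, 164.0], [70.0, 0.7, 168.0], [72.0, 0.7, 160.0], [74.0, 0.7, 130.0]]
[[13.0, 0.1, 170.0], [16.0, 0.1, 166.0], [19.0, -0.0, 168.0], [22.0, 0.0, 167.0], [25.0, 0.0, 167.0], [28.0, 0.4, 133.0], [31.0, 2.8, 26.0], [34.0, 2.7, 28.0], [37.0, 1.2, 24.0], [40.0, -1.0, 6.0], [43.0, 1.3, 16.0], [46.0, 0.4, 92.0], [49.0, -0.2, 129.0], [52.0, -0.0, 119.0], [55.0, -0.0, 119.0]] 
mark [[64.0, 0.4, 160.0], [66.0, 0.4, 158.0], [68.0, 0.4, 166.0], [70.0, 0.4, 169.0], [72.0, 0.4, 160.0], [74.0, 0.4, 133.0]]
ring [504.7 -65.   75.6] 125
dial [504.3 -67.4  59.5] 176
[[13.0, 4.5, 31.0], [16.0, 5.5, 62.0], [19.0, 5.8, 77.0], [22.0, 5.7, 59.0], [25.0, 5.7, 65.0], [28.0, 5.9, 82.0], [31.0, 6.5, 55.0], [34.0, 6.7, 28.0], [37.0, 6.8, 19.0], [40.0, 6.4, 16.0], [43.0, 5.6, 17.0], [46.0, 4.6, 43.0], [49.0, 4.9, 58.0], [52.0, 5.3, 43.0], [55.0, 5.9, 31.0]] 
mark [[64.0, 5.3, 50.0], [66.0, 5.7, 69.0], [68.0, 5.8, 76.0], [70.0, 6.0, 66.0], [72.0, 6.1, 62.0], [74.0, 6.4, 67.0]]
```

View pics/w5.png

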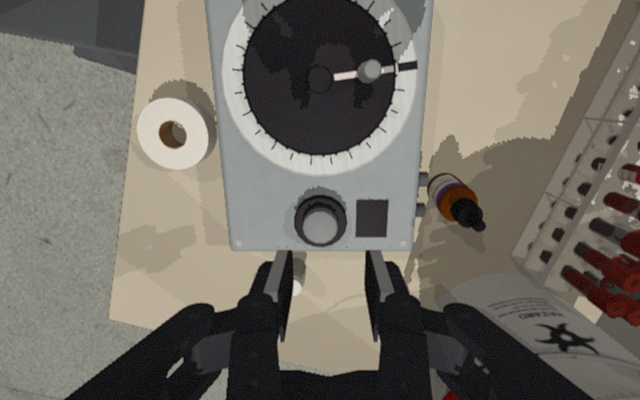

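The camera is now almost overhead: line at (345,76)–(390,68), broad line at (407,66), about 0.5° (0.5 mm at the rim) apart. That is lined up well within the 6.5 mm broad line. Key top is at about (321,226); next I press it.

```bash
python3 - <<'E'
from h import *
f=r.grab_frame("wrist"); g=cv2.cvtColor(f["frame"],cv2.COLOR_RGB2GRAY)
m=np.zeros_like(g); m[190:250,290:350]=((g[190:250,290:350]>70)&(g[190:250,290:350]<190)); n,l,s,c=cv2.connectedComponentsWithStats(m)
i=l[226,321]; print(s[i],c[i]); k=cast(f,[c[i],[321,226]],.0615); print(k.round(4)); 
d=f["depth"][222:231,317:326]; print("depth med",np.median(d)); T=f["world_from_camera"];K=f["K"]; z=np.median(d)
print((T[:3,:3]@(np.linalg.inv(K)@[321,226,1]*z)+T[:3,3]).round(4)); to([.5366,-.1717,.12])
to(np.r_[k[1][:2],.1])
E
```

```text
[302 212  36  34 932] [319.54291845 228.45171674]
[[ 0.5365 -0.175   0.0615]
 [ 0.5371 -0.1725  0.0615]]
depth med 0.27397472
[ 0.5365 -0.1701  0.0673]
t 13.08 tcp [ 0.5349 -0.1423  0.1974] toolx deg 107.1 z [-0.001  0.001 -1.   ] F [-0.1  0.2  0.7] w 0.0337 j [-0.07  0.34  0.27  1.92 -0.12  0.9   0.56] 
need tool [-0.0287 -0.007   0.0773] rows 2.1
t 13.08 tcp [ 0.5349 -0.1423  0.1974] toolx deg 107.1 z [-0.001  0.001 -1.   ] F [-0.1  0.2  0.7] w 0.0337 j [-0.07  0.34  0.27  1.92 -0.12  0.9   0.56] 
need tool [-0.0296 -0.0067  0.0973] rows 2.5
```

arm_command --rows '[{"fingers":-1.0,"x":-0.015,"y":-0.0035,"z":0,"ax":0,"ay":0,"az":0},{"fingers":-1.0,"x":-0.014,"y":-0.0035,"z":0,"ax":0,"ay":0,"az":0},{"fingers":-1.0,"x":0,"y":0,"z":0.03,"ax":0,"ay":0,"az":0},{"fingers":-1.0,"x":0,"y":0,"z":0.03,"ax":0,"ay":0,"az":0},{"fingers":-1.0,"x":0,"y":0,"z":0.025,"ax":0,"ay":0,"az":0},{"fingers":-1.0,"x":0,"y":0,"z":0.01,"ax":0,"ay":0,"az":0},{"fingers":-1.0,"x":0,"y":0,"z":0,"ax":0,"ay":0,"az":0},{"fingers":-1.0,"x":0,"y":0,"z":0,"ax":0,"ay":0,"az":0},{"fingers":-1.0,"x":0,"y":0,"z":0,"ax":0,"ay":0,"az":0}]'

```text
clock: 13.83
tcp_pos: [0.5383, -0.1736, 0.1043]
orientation: [1.868, 2.523, 0.002]
contact_force: [0.7, -0.6, -0.3]
grip_width: 0.0
gripper_force: 0.0
```

```bash
python3 - <<'E'
from h import *
to([.5366,-.1717,.0862]); g=r.grab_frame("scene");s=r.grab_frame("side")
A=cv2.resize(g["frame"][130:220,290:410,::-1],(400,300),interpolation=cv2.INTER_CUBIC);B=cv2.resize(s["frame"][180:270,255:375,::-1],(400,300),interpolation=cv2.INTER_CUBIC)
cv2.imwrite("pics/k1.png",np.hstack([A,B]))
E
```

```text
t 13.83 tcp [ 0.5383 -0.1736  0.1043] toolx deg 107.0 z [ 0.002 -0.    -1.   ] F [ 0.7 -0.6 -0.3] w 0.0 j [ 0.01  0.49  0.25  1.96 -0.18  0.71  0.66] 
need tool [ 0.0024 -0.0011  0.0181] rows 0.5
```

View pics/k1.png

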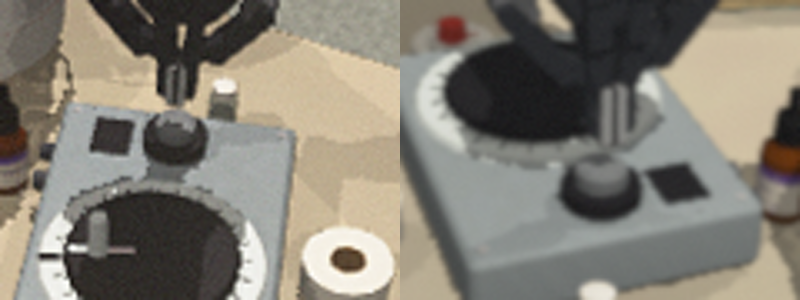

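The shut fingertips hover about 2 cm above the key: scene crop tip at (177,100) over the key at (177,128), side crop tip at (617,145) against the key at (600,170). I'll check the sideways offset numerically.

```bash
python3 - <<'E'
from h import *
g=r.grab_frame("scene");s=r.grab_frame("side"); t=r.get_obs()["tcp_pos"]; print(t)
for n,f,o in(("scene",g,(290,130)),("side",s,(255,180))):
    P=proj(f,[t-[0,0,.019],[.5366,-.1717,.0615],[t[0],t[1],.0615]]); print(n,((P-o)*400/120).round(0).tolist())
E
```

```text
[ 0.53798356 -0.17378794  0.10402519]
scene [[176.0, 96.0], [174.0, 124.0], [174.0, 121.0]]
side [[201.0, 140.0], [198.0, 174.0], [200.0, 177.0]]
```

arm_command --rows '[{"fingers":-1.0,"x":0.002,"y":-0.001,"z":0.008,"ax":0,"ay":0,"az":0},{"fingers":-1.0,"x":0,"y":0,"z":0.007,"ax":0,"ay":0,"az":0},{"fingers":-1.0,"x":0,"y":0,"z":0.003,"ax":0,"ay":0,"az":0},{"fingers":-1.0,"x":0,"y":0,"z":0.002,"ax":0,"ay":0,"az":0},{"fingers":-1.0,"x":0,"y":0,"z":0.002,"ax":0,"ay":0,"az":0},{"fingers":-1.0,"x":0,"y":0,"z":0,"ax":0,"ay":0,"az":0},{"fingers":-1.0,"x":0,"y":0,"z":0,"ax":0,"ay":0,"az":0}]'

```text
clock: 14.62
tcp_pos: [0.5353, -0.1717, 0.0807]
orientation: [-1.869, -2.524, 0.0]
contact_force: [-2.4, 2.8, 2.7]
grip_width: 0.0004
gripper_force: 1.8
```

```bash
python3 - <<'E'
from h import *
to([.5366,-.1717,.0745])
E
```

```text
t 14.62 tcp [ 0.5353 -0.1717  0.0807] toolx deg 107.0 z [-0.001  0.001 -1.   ] F [-2.4  2.8  2.7] w 0.0004 j [ 0.02  0.52  0.23  1.97 -0.19  0.67  0.67] 
need tool [-0.0003  0.0013  0.0062] rows 0.2
```

arm_command --rows '[{"fingers":-1.0,"x":0,"y":0,"z":0.001,"ax":0,"ay":0,"az":0},{"fingers":-1.0,"x":0,"y":0,"z":0.001,"ax":0,"ay":0,"az":0},{"fingers":-1.0,"x":0,"y":0,"z":0.001,"ax":0,"ay":0,"az":0},{"fingers":-1.0,"x":0,"y":0,"z":0,"ax":0,"ay":0,"az":0}]'

```text
clock: 14.95
tcp_pos: [0.5356, -0.1719, 0.0797]
orientation: [-1.87, -2.524, -0.001]
contact_force: [-8.3, 4.6, 23.1]
grip_width: 0.0
gripper_force: 11.2
```

23 N at a hard stop, with the tip 6 mm below the key's rest height: the key is fully down. Lifting off straight up.

arm_command --rows '[{"fingers":-1.0,"x":0,"y":0,"z":-0.002,"ax":0,"ay":0,"az":0},{"fingers":-1.0,"x":0,"y":0,"z":-0.003,"ax":0,"ay":0,"az":0},{"fingers":-1.0,"x":0,"y":0,"z":-0.005,"ax":0,"ay":0,"az":0},{"fingers":-1.0,"x":0,"y":0,"z":-0.02,"ax":0,"ay":0,"az":0},{"fingers":-1.0,"x":0,"y":0,"z":-0.03,"ax":0,"ay":0,"az":0},{"fingers":-1.0,"x":0,"y":0,"z":-0.03,"ax":0,"ay":0,"az":0},{"fingers":-1.0,"x":0.025,"y":0,"z":-0.03,"ax":0,"ay":0,"az":0},{"fingers":-1.0,"x":0,"y":0,"z":0,"ax":0,"ay":0,"az":0},{"fingers":-1.0,"x":0,"y":0,"z":0,"ax":0,"ay":0,"az":0},{"fingers":-1.0,"x":0,"y":0,"z":0,"ax":0,"ay":0,"az":0}]'

```text
clock: 15.78
tcp_pos: [0.5283, -0.1484, 0.1975]
orientation: [1.869, 2.525, -0.0]
contact_force: [0.0, 0.1, 0.1]
grip_width: -0.0002
gripper_force: 0.0
```

```bash
python3 - <<'E'
from h import *
f=r.grab_frame("wrist"); to([.5366,-.1717,.12])
o=measure(f); direct(f,o["ring"][:2]); direct(f,o["dial"][:2])
u=proj(f,[.5366,-.1717,.0667])[0].astype(int); z=np.median(f["depth"][u[1]-4:u[1]+5,u[0]-4:u[0]+5]); T=f["world_from_camera"]
print("key top",u,(T[:3,:3]@(np.linalg.inv(f["K"])@[*u,1]*z)+T[:3,3]).round(4))
g=r.grab_frame("scene"); o=measure(g)
E
```

```text
t 15.83 tcp [ 0.5278 -0.1486  0.1969] toolx deg 106.9 z [-0.001 -0.    -1.   ] F [-0.1 -0.7  0.8] w 0.0001 j [-0.07  0.34  0.28  1.93 -0.12  0.89  0.57] 
need tool [-0.0247  0.0017  0.0769] rows 2.0
ring [502.9 -63.6  74.6] 136
dial [502.6 -63.3  57. ] 150
[[13.0, 0.7, 120.0], [16.0, 0.2, 115.0], [19.0, 0.2, 169.0], [22.0, 0.4, 172.0], [25.0, -0.4, 141.0], [28.0, 0.5, 97.0], [31.0, -4.2, 40.0], [34.0, -5.7, 46.0], [37.0, 0.7, 49.0], [40.0, -1.3, 20.0], [43.0, 0.6, 10.0], [46.0, 2.2, 62.0], [49.0, 0.3, 177.0], [52.0, 0.3, 176.0], [55.0, 0.4, 179.0]] 
mark [[64.0, 0.8, 166.0], [66.0, 0.8, 164.0], [68.0, 0.8, 160.0], [70.0, 0.8, 166.0], [72.0, 0.8, 161.0], [74.0, 0.9, 143.0]]
[[13.0, 0.3, 121.0], [16.0, -0.2, 111.0], [19.0, -0.1, 170.0], [22.0, 0.1, 170.0], [25.0, -0.8, 141.0], [28.0, 0.1, 99.0], [31.0, -4.5, 38.0], [34.0, -6.0, 47.0], [37.0, 0.7, 46.0], [40.0, -1.6, 28.0], [43.0, -0.1, 9.0], [46.0, 1.8, 62.0], [49.0, -0.1, 176.0], [52.0, -0.1, 177.0], [55.0, -0.0, 184.0]] 
mark [[64.0, 0.4, 165.0], [66.0, 0.4, 165.0], [68.0, 0.4, 160.0], [70.0, 0.4, 166.0], [72.0, 0.5, 164.0], [74.0, 0.5, 145.0]]
key top [330 222] [ 0.5361 -0.1709  0.0675]
ring [501.6 -57.6  75.9] 167
dial [500.  -55.4  59. ] 180
```

The box hasn't moved, the key is up again, the dial is within about 0.4° of the line and the robot is clear. Handing in.

```bash
python3 -c "
from bench import r
print(r.hand_in())"
```

```text
the job is handed in; nothing more can be done
None
```

The job is handed in: I pushed the dial to within about 0.5° of the broad line, then pressed the start key fully down. It sprang back up, and the last pictures showed the dial still on the line and the box unmoved.

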